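# Reload the bottle roller and set its timer

## Robot

A 7-joint arm with a two-finger parallel gripper is mounted at the origin on the work surface. World frame = base frame: x ahead of the robot, y to its left, z up, the work surface at z = 0. Lengths are in m, angles in rad, forces in N, time in s.
With the tool pointing down it reaches from about 0.4 to 0.85 m from the base axis. Payload 6.9 kg.
Tool frame: the origin (TCP) lies midway between the tips of the shut fingers; the grasp point (between the pads) lies behind it (ctrl.pinch_z is the z of the grasp point in the tool frame, in m); z points along the fingers, y is the direction in which the jaws open and shut (so a half turn about z gives the same grasp; the last joint's range is limited). The gripper opens to 85 mm and grips with 20 to 120 N. Pads are 22 mm wide; open, the fingers measure 114 mm over their backs; the gripper's body (76 mm by 85 mm) begins 54 mm behind the grasp point. The pads swing forward as they close: fully open they stand 13 mm farther back than shut.
Start: joints at [-1.042, 0.507, -0.238, 1.5, 0.126, 1.149, -0.155], TCP at [0.256, 0.57, 0.231] pointing down, gripper open.
Joint ranges: [-3.08, 3.08], [-0.24, 2.05], [-1.43, 1.35], [0, 2.5], [-1.52, 4.66], [0.17, 1.96], [-2.89, 2.89]. Speed limits (rad/s): [2.39, 2.39, 3.14, 3.14, 3.14, 3.14, 3.14].

## Interface

Orientations are given as a unit quaternion [w, x, y, z].
In Python, from station import ctrl, get_state, vision, ticket, models gives the robot as it stands. Calls block until the motion is done:
- ctrl.movep(position, orientation): joint-space move of the TCP to a pose.
- ctrl.movel(position, frame=None, max_speed=0.15): straight line of the TCP; frame=None keeps the orientation; max_speed is the mean speed in m/s.
- ctrl.set_joints(angles): joint-space move.
- ctrl.ungrasp() and ctrl.close_gripper(force=None): open the fingers fully, or close them until they stop; force is the grip in N (None keeps the last).
- ctrl.pause(seconds).
- ctrl.ik(position, orientation): joint angles nearest the present ones, or None.
- get_state(): the state.
- vision.grab_frame(name): name is "side" or "top"; returns (picture, depth): 480x640x3 uint8, blue, green, red; 480x640 float32, m along the optical axis (not along the pixel's ray), 0 where there is no reading.
- vision.camera_info(name): a dict with "mtx" (3x3 intrinsics, pixels), "dist_coeffs" ([k1, k2, p1, p2, k3] as OpenCV has them; the pictures are not rectified), "R" (3x3) and "t" (3): a world point X has camera coordinates R X + t. Camera axes: x right, y down, z forward; pixel columns grow to the right and rows downward; lengths in m; the calibration is good to about 2 mm. A picture is of the moment at which its call begins. camera_info takes no time and is no camera call.
A pose or a line that the arm cannot do raises ctrl.Unreachable and nothing moves.
- ticket.close_job(): hands the job in, once; it reports no verdict.
Trained networks look in the newest picture that a camera, given by its name, has taken for a name from the list of things; names that differ only in an ending like _2 or _b are one class to them, and where a whole thing is asked for, a point or a joint stands for the part that bears it (a point fixed in the world has none). Each returns a list of dicts, best first, with "p" (0 to 1); they miss things now and then, are a little off and sometimes report something else, mostly with a low value. They report only what shows in the picture. A call takes as long as a camera call. They do not tell look-alikes from the thing itself.
- models.recognise(camera, target): "point" ([column, row] in pixels, amid what is visible of it).
- models.masks_of(camera, target): "mask" (480x640 bool, what is visible of it) and "point" ([column, row] in pixels, amid what is visible of it).
The state is a dict: "time": time; "qpos": joint angles; "qd": joint speeds; "tau": joint torques, N m; "tcp_pos": TCP position; "eef_rot": TCP orientation; "contact_force": force on the tool from outside, world axes, zero at the start; "wrist_torque": the same for the moment, N m; "width": finger opening in m.
Only numpy, scipy, OpenCV 4.12 (cv2) and the standard library are available. Lean on these libraries where they do the work, as an engineer would, in place of code of your own. Each camera call takes 0.05 s, during which the arm holds its last target. There are 200 camera calls.

## Task

Take the two large finished bottles off the bottle roller and put them down in the steel tray; then pick all the long slim amber bottles out of the crate, leaving the short vials and pots in it, and lay each in one of the roller's two tracks, along the rollers. When all are loaded, turn the timer dial to its fifth click from off, and disturb nothing else on the bench.

Things in the scene. Friction and masses are not known exactly. Their poses are not given: they have to be found in the camera images.
- crate: Grey open crate fixed to the table, 310 mm (its x) by 290 mm (its y), 50 mm high, walls and floor 5 mm thick. Origin: centre of the underside. The bottles lie in it among four other small containers.
- roller: Bottle roller fixed to the table, white housing 260 mm (its x) by 290 mm (its y), flat deck 50 mm high. Origin: centre of the underside. Two tracks run along its y, middles at x -50 (front) and +50 mm (back); each takes two bottles end to end. Aluminium end plates at y -134 and +62 mm, 74 mm high. A panel 60 mm high at the +y end carries the timer dial.
- track_front (a point): Middle of the front track (x -50, y -35, z 85 mm in the roller's frame), at the height of the axis of a 30 mm bottle lying in it (a 40 mm finished bottle's axis lies at 91 mm). A track is a pair of black rollers, 20 mm thick, 190 mm long (y -130 to 60 mm), axes 65 mm above the table and 30 mm apart. They stand still.
- track_back (a point): The same for the back track (x +50, y -35, z 85 mm in the roller's frame).
- dial (a joint): Timer dial, rad: 0 at the off stop, growing clockwise seen from above. It clicks every 30 degrees (0.5236 rad): off, then 1st to 8th click (end 4.19 rad). Some 0.2 N m takes it over a click; let go, it snaps to the nearest stop. Tick marks show the stops, the long one (towards the roller's -x) is off. It starts at off, 1st or 2nd.
- dial_grip (a point): On the dial's upright axis, 97 mm above the table, 7 mm below the top of its bar grip (bar 40 mm long, 14 mm thick, standing 30 mm above its 42 mm disc); x 0, y 102.5 mm in the roller's frame. The bar runs along this point's x axis, which turns with the dial; at 0 it is along the roller's x, white pointer mark towards -x.
- tray: Shallow steel tray fixed to the table, 200 mm (x) by 130 mm (y), walls 20 mm high, 4 mm thick, floor 4 mm. Origin: centre of the underside.
- finished1: A finished bottle, larger than the others: amber, 40 mm thick, 76 mm long, about 130 g, lying in the front track of the roller at the start. Origin: middle of its axis; its x axis runs along it towards the white six-sided cap (20 mm long, 40 mm across flats).
- finished2: A finished bottle, larger than the others: amber, 40 mm thick, 76 mm long, about 130 g, lying in the back track of the roller at the start. Origin: middle of its axis; its x axis runs along it towards the white six-sided cap (20 mm long, 40 mm across flats).
- bottle1: A bottle to be mixed: amber, 30 mm thick, 66 mm long, about 70 g, lying in the crate, may be absent (None). Origin: middle of its axis; its x axis runs along it towards the white six-sided cap (18 mm long, 30 mm across flats, so that it does not roll away).
- bottle2: A bottle to be mixed: amber, 30 mm thick, 66 mm long, about 70 g, lying in the crate, may be absent (None). Origin: middle of its axis; its x axis runs along it towards the white six-sided cap (18 mm long, 30 mm across flats, so that it does not roll away).
- bottle3: A bottle to be mixed: amber, 30 mm thick, 66 mm long, about 70 g, lying in the crate, may be absent (None). Origin: middle of its axis; its x axis runs along it towards the white six-sided cap (18 mm long, 30 mm across flats, so that it does not roll away).
- bottle4: A bottle to be mixed: amber, 30 mm thick, 66 mm long, about 70 g, lying in the crate, may be absent (None). Origin: middle of its axis; its x axis runs along it towards the white six-sided cap (18 mm long, 30 mm across flats, so that it does not roll away).
- vial1: Short amber vial, 30 mm thick and 40 mm tall, standing in the crate at the start; not part of the job, stays in the crate. Origin: centre of its foot.
- vial2: Short amber vial, 30 mm thick and 40 mm tall, standing in the crate at the start; not part of the job, stays in the crate. Origin: centre of its foot.
- pot1: Squat white pot, 38 mm thick and 32 mm tall, standing in the crate at the start; not part of the job, stays in the crate. Origin: centre of its foot.
- pot2: Squat white pot, 38 mm thick and 32 mm tall, standing in the crate at the start; not part of the job, stays in the crate. Origin: centre of its foot.
- mortar: White porcelain mortar, 124 mm wide and 90 mm high, on the steel balance (45 mm high) beyond the tray; bystander. Origin: centre of the foot.
- stock: Standing amber stock bottle, 52 mm thick, 110 mm tall; bystander. Origin: centre of the foot.
- stock2: Standing amber jar, 48 mm thick, 70 mm tall; bystander. Origin: centre of the foot.
- spatula: Steel spoon, 160 mm long, lying between the tray and the balance; bystander. Origin: under its middle, x axis along it.
Things that resemble listed ones, but are neither listed nor needed, are in the scene too. Leave any black or turquoise look-alike of the bottle3 alone.

How it is judged:
By the outcome, as a careful person would: the job done as asked, in the order asked, and still so for the second after the job is handed in, with the robot touching nothing.
Of bottle1, bottle2, bottle3, bottle4 only 2 to 4 are there at a start; the rules pass over those that are not, and their reading is None.
At some moment in a run one of bottle1, bottle2, bottle3, bottle4 may be knocked a few centimetres aside while the robot is not near it.
It also fails if it takes over 210 s, if anything falls off the work surface, if the arm or the gripper's body presses on something with over 40 N, if the wrist force passes 120 N, or if a joint passes its speed limit or range.

## Working session

There is one attempt and no reset: what is moved stays moved. The work goes in short steps, each a Python script; the robot and the scene stay as the last script left them, time stands still between calls to the robot, and variables do not carry over. Pictures are saved under pics/ and viewed, about 12 in all and at most 16, crops included, and the job is handed in when it is done.

```bash
ls; mkdir -p pics; python3 - <<'E'
from station import ctrl,get_state,vision
import cv2,numpy as np
np.set_printoptions(precision=4,suppress=True)
print(get_state(), ctrl.pinch_z)
for n in("side","top"):
    im,d=vision.grab_frame(n); cv2.imwrite(f"pics/{n}0.png",im); np.save(f"pics/{n}0.npy",d)
    c=vision.camera_info(n); print(n,c, "pos",-np.array(c["R"]).T@np.array(c["t"]))
E
```

```text
pics
{'time': 0.0, 'qpos': array([-1.0425,  0.5083, -0.2375,  1.5011,  0.1257,  1.1489, -0.1548]), 'qd': array([ 0.0022, -0.0008, -0.0001, -0.0002,  0.0002, -0.0021,  0.0011]), 'tau': array([ -0.0011, -62.0594,  -2.1871, -24.966 ,   0.0127,   0.0117,
        -0.    ]), 'tcp_pos': array([0.2563, 0.5695, 0.2304]), 'eef_rot': array([-0.0002,  0.2098,  0.9777, -0.0009]), 'contact_force': array([-0.6746,  0.1471,  0.4658]), 'wrist_torque': array([-0.0344, -0.0457, -0.0317]), 'width': 0.08568496183924378} -0.0187
side {'mtx': array([[525.6211,   0.    , 324.9369],
       [  0.    , 525.6211, 244.8736],
       [  0.    ,   0.    ,   1.    ]]), 'dist_coeffs': array([-0.0505,  0.    ,  0.    ,  0.    ,  0.    ]), 'R': array([[-0.983 , -0.1835,  0.0007],
       [-0.1085,  0.5778, -0.8089],
       [ 0.148 , -0.7953, -0.5879]]), 't': array([0.58  , 0.1732, 1.449 ])} pos [0.3745 1.1587 0.9916]
top {'mtx': array([[563.0164,   0.    , 320.8784],
       [  0.    , 563.0164, 234.7866],
       [  0.    ,   0.    ,   1.    ]]), 'dist_coeffs': array([-0.0238,  0.    ,  0.    ,  0.    ,  0.    ]), 'R': array([[-0.0096, -0.9999, -0.0069],
       [-0.9862,  0.0106, -0.1653],
       [ 0.1654,  0.0052, -0.9862]]), 't': array([-0.0915,  0.6203,  1.4943])} pos [ 0.3637 -0.1059  1.5756]
```

View pics/top0.png

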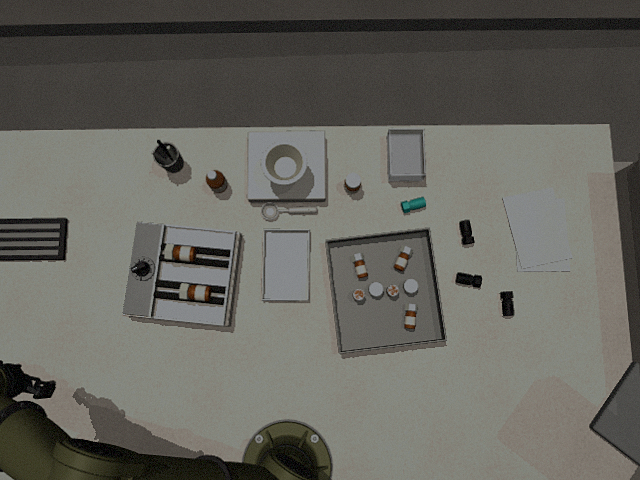

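View pics/side0.png

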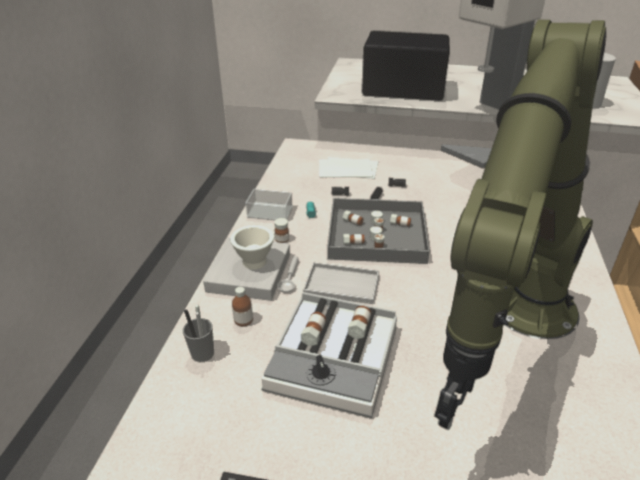

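The top view shows three amber long bottles in the crate, at (361,266), (402,259) and (411,316). The vials are at (359,295) and (393,290), the pots at (376,289) and (411,286). The finished bottles are at (180,254) and (200,292), the dial at (142,268) and the tray at (286,266). Black and turquoise look-alikes lie outside the crate. The side view agrees.

```bash
cat > h.py <<'E'
from station import ctrl,get_state,vision,ticket,models
import cv2,numpy as np
np.set_printoptions(precision=4,suppress=True)
CI={n:{k:np.array(v) for k,v in vision.camera_info(n).items()} for n in("side","top")}
def rays(n,px):
    c=CI[n]; u=cv2.undistortPoints(np.array(px,float).reshape(-1,1,2),c["mtx"],c["dist_coeffs"])[:,0]
    return np.c_[u,np.ones(len(u))]@c["R"], -c["R"].T@c["t"]
def plane(n,px,z):
    r,o=rays(n,px); return o+r*((z-o[2])/r[:,2])[:,None]
def cloud(n,d,mask):
    v,u=np.nonzero(mask&(d>0)); r,o=rays(n,np.c_[u,v]); return o+r*d[v,u][:,None], np.c_[u,v]
def tri(pt,ps):
    (a,o),(b,q)=rays("top",[pt]),rays("side",[ps]); a,b=a[0],b[0]
    s=np.linalg.lstsq(np.c_[a,-b],q-o,rcond=None)[0]; p,w=o+a*s[0],q+b*s[1]
    return (p+w)/2,np.linalg.norm(p-w)
def rect(P):
    (c,s,a)=cv2.minAreaRect(P[:,:2].astype(np.float32)); return np.array(c),np.array(s),a
def proj(n,X):
    c=CI[n]; return cv2.projectPoints(np.array(X,float).reshape(-1,3),cv2.Rodrigues(c["R"])[0],c["t"],c["mtx"],c["dist_coeffs"])[0][:,0]
E
python3 - <<'E'
from h import *
F={n:vision.grab_frame(n) for n in("side","top")}
im,d=F["top"]
for t in("roller","tray","crate","finished1","bottle1","vial1","pot1","dial"):
    for n in("top","side"):
        for m in models.masks_of(n,t):
            if m["p"]<.3: continue
            P,_=cloud(n,F[n][1],m["mask"]); 
            z=np.percentile(P[:,2],[2,50,98]) if len(P) else 0
            print(t,n,"p%.2f"%m["p"],np.round(m["point"]),"n",m["mask"].sum(),"med",np.median(P,0),"z",z, end=" ")
            if n=="top" and t in("finished1","bottle1"):
                zz={"finished1":.091,"bottle1":.02}[t]
                v,u=np.nonzero(m["mask"]); print("rect",rect(plane(n,np.c_[u,v],zz)),end="")
            if n=="top" and t in("roller","tray","crate"):
                h={"roller":.05,"tray":.02,"crate":.05}[t]
                Q=P[P[:,2]>h-.008]; print("rect",rect(Q),end="")
            print()
a=cv2.resize(im[215:335,115:245],None,fx=3,fy=3,interpolation=cv2.INTER_CUBIC)
b=cv2.resize(im[225:360,322:450],None,fx=3,fy=3,interpolation=cv2.INTER_CUBIC)
o=np.zeros((410,780,3),np.uint8);o[:a.shape[0],:a.shape[1]]=a;o[:b.shape[0],394:394+b.shape[1]]=b[:, :386];cv2.imwrite("pics/c1.png",o)
E
```

```text
roller top p0.73 [192. 292.] n 483 med [0.4627 0.232  0.1064] z [0.0737 0.1064 0.1166] rect (array([0.4658, 0.242 ]), array([0.0961, 0.042 ]), 84.16216278076172)
roller top p0.60 [180. 276.] n 9327 med [0.5157 0.2857 0.0554] z [0.0327 0.0554 0.0805] rect (array([0.5202, 0.2853]), array([0.2904, 0.2612]), 83.75898742675781)
roller side p0.72 [330. 359.] n 10784 med [0.512  0.346  0.0566] z [0.0101 0.0566 0.0783] 
roller side p0.67 [382. 236.] n 5099 med [ 0.4517 -0.2711  0.0106] z [0.0023 0.0106 0.0527] 
roller side p0.64 [400. 221.] n 187 med [ 0.398  -0.3297  0.0299] z [0.0086 0.0299 0.0394] 
tray top p0.90 [286. 264.] n 3289 med [0.544  0.004  0.0043] z [-0.0032  0.0043  0.0219] rect (array([0.5436, 0.003 ]), array([0.1302, 0.1997]), 89.10298919677734)
tray side p0.73 [342. 285.] n 2349 med [ 0.5401 -0.0021  0.0066] z [0.001  0.0066 0.0229] 
crate top p0.79 [385. 292.] n 11077 med [ 0.4601 -0.2694  0.0055] z [-0.0023  0.0055  0.0514] rect (array([ 0.4696, -0.2695]), array([0.3113, 0.2915]), 6.243669033050537)
crate side p0.56 [382. 234.] n 5117 med [ 0.4511 -0.2702  0.0104] z [0.00
[... 2720 characters left out ...]
de p0.48 [379. 222.] n 70 med [ 0.4651 -0.2828  0.0428] z [0.0244 0.0428 0.0509] 
pot1 top p0.46 [410. 286.] n 138 med [ 0.4797 -0.3398  0.0367] z [0.0294 0.0367 0.0438] 
pot1 top p0.44 [377. 287.] n 170 med [ 0.4706 -0.244   0.0364] z [0.0074 0.0364 0.0428] 
pot1 side p0.55 [377. 216.] n 89 med [ 0.4823 -0.3332  0.0379] z [0.0128 0.0379 0.0429] 
pot1 side p0.50 [282. 233.] n 296 med [ 0.7648 -0.1703  0.0425] z [0.0059 0.0425 0.0746] 
pot1 side p0.42 [373. 232.] n 107 med [ 0.4739 -0.2373  0.037 ] z [0.0121 0.037  0.0431] 
dial top p0.46 [142. 266.] n 231 med [0.5275 0.3837 0.08  ] z [0.0639 0.08   0.1083] 
dial side p0.77 [320. 368.] n 276 med [0.5277 0.3949 0.0809] z [0.0668 0.0809 0.1055]
```

View pics/c1.png

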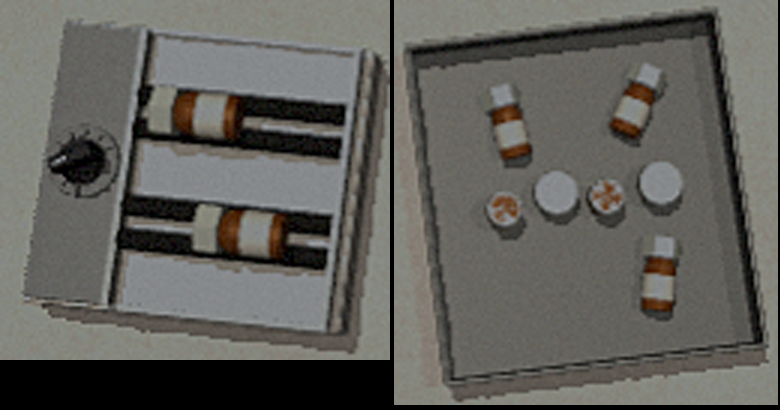

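Roller yaw comes out at about -6.2°, the crate at +6.2°, and heights agree with the text in both cameras (finished-bottle tops 0.11, crate bottle tops 0.036). The crop shows the finished bottles with caps towards the dial, and the dial pointer around (55,160), so roughly the 2nd click, which I will measure. Next I write the motion helpers and refine.

```bash
cat >> h.py <<'E'
RC=np.array([.5202,.2853]); RY=np.radians(-6.24)
TC=np.array([.5436,.003]); TY=np.radians(-.9)
CC=np.array([.4696,-.2695]); CY=np.radians(6.24)
def rot(a): return np.array([[np.cos(a),-np.sin(a)],[np.sin(a),np.cos(a)]])
def rp(x,y): return RC+rot(RY)@[x,y]
def tp(x,y): return TC+rot(TY)@[x,y]
PZ=-ctrl.pinch_z
def quat(th):  # jaws (tool y) along world angle th, tool down
    f=(th+np.pi/2)/2; return np.array([0,np.cos(f),np.sin(f),0])
def best(p,th):
    q0=np.array(get_state()["qpos"]); c=[]
    for t in(th,th+np.pi):
        for s in (1,):
            q=ctrl.ik(p,quat(t))
            if q is not None: c.append((np.abs(np.array(q)-q0).max()+3*max(0,abs(q[6])-2.6),t))
    return min(c)[1]
def tcp(xy,z): return np.array([xy[0],xy[1],z-PZ])   # z = pinch height
HI=.20
def st(tag):
    s=get_state(); print(tag,"t%.1f"%s["time"],"tcp",s["tcp_pos"],"w%.4f"%s["width"],"F",s["contact_force"])
def over(xy,th):
    s=get_state()["tcp_pos"]
    if s[2]<HI-PZ-.005: ctrl.movel([s[0],s[1],HI-PZ],max_speed=.2)
    p=tcp(xy,HI); t=best(p,th); ctrl.movep(p,quat(t)); return t
def pick(xy,th,z,force=35):
    over(xy,th); ctrl.movel(tcp(xy,z+.04),max_speed=.25); ctrl.movel(tcp(xy,z),max_speed=.06); st("down")
    ctrl.close_gripper(force=force); st("shut"); ctrl.movel(tcp(xy,HI),max_speed=.2); st("up")
def place(xy,th,z):
    over(xy,th); ctrl.movel(tcp(xy,z+.04),max_speed=.25); ctrl.movel(tcp(xy,z),max_speed=.04); st("down")
    ctrl.ungrasp(); st("open"); ctrl.movel(tcp(xy,HI),max_speed=.25)
def longs(show=True,box=None):
    """amber long bottles seen from the top, in the crate"""
    im,d=vision.grab_frame("top"); out=[]
    for m in models.masks_of("top","bottle1"):
        if m["p"]<.3: continue
        v,u=np.nonzero(m["mask"]); P=plane("top",np.c_[u,v],.02); c,s,a=rect(P)
        l=rot(-CY)@(c-CC)
        if abs(l[0])>.155 or abs(l[1])>.145 or max(s)<.05: continue
        if any(np.hypot(*(c-o[0]))<.03 for o in out): continue
        e=cv2.boxPoints((c.astype(np.float32),s.astype(np.float32),a)) if 0 else None
        x=P[:,:2]-c; ax=np.linalg.eigh(x.T@x)[1][:,1]
        px=im[v,u].astype(float); sat=px.max(1)-px.min(1); proj_=x@ax
        e1=sat[proj_>.018].mean(); e2=sat[proj_<-.018].mean()
        if e2<e1: ax=-ax
        out.append((c,np.arctan2(ax[1],ax[0]),s,m["p"]))
    if show:
        for o in out: print("long",o[0],"axis %.1f"%np.degrees(o[1]),o[2],"p%.2f"%o[3])
    return out
E
python3 - <<'E'
from h import *
im,d=vision.grab_frame("top")
for r in ([[179.3,291.5],[210.7,293]],[[164.3,252],[196,253.3]]):
    P=plane("top",r,.091); c=P.mean(0)[:2]; print("fin",c,"local",rot(-RY)@(c-RC),np.linalg.norm(P[1]-P[0]))
m=np.zeros(d.shape,bool); m[255:282,125:160]=1
for n in("top","side"):
    im,d=vision.grab_frame(n)
    X,Y=np.meshgrid(range(640),range(480)); P,uv=cloud(n,d,d>0)
    k=(np.hypot(*(P[:,:2]-rp(0,.1025)).T)<.035)&(P[:,2]>.09)
    Q=P[k]; c=Q.mean(0); e=np.linalg.eigh(np.cov(Q[:,:2].T)); ax=e[1][:,1]
    l=rot(-RY)@ax; print(n,"bar",c,len(Q),"zmax",np.percentile(Q[:,2],95),"std",np.sqrt(e[0]),"roller angle %.1f"%np.degrees(np.arctan2(l[1],l[0])), "expect",rp(0,.1025))
    cen=proj(n,[*rp(0,.1025),.09])[0].astype(int)
    cr=im[cen[1]-22:cen[1]+22,cen[0]-28:cen[0]+28]; cv2.imwrite(f"pics/d_{n}.png",cr)
    globals()[n]=cv2.resize(cr,None,fx=7,fy=7,interpolation=cv2.INTER_CUBIC)
cv2.imwrite("pics/d1.png",np.hstack([top,side]))
longs()
E
```

```text
fin [0.4626 0.2354] local [-0.0518 -0.0559] 0.08334638794883256
fin [0.5684 0.278 ] local [ 0.0487 -0.0021] 0.08520434668520045
top bar [0.5309 0.3843 0.1016] 94 zmax 0.10751972616297556 std [0.0045 0.0122] roller angle 119.5 expect [0.5313 0.3872]
side bar [0.5282 0.3923 0.1016] 117 zmax 0.10624613989075797 std [0.0042 0.0121] roller angle 120.0 expect [0.5313 0.3872]
long [ 0.557  -0.3223] axis -24.4 [0.0323 0.0685] p0.76
long [ 0.3982 -0.3401] axis -7.8 [0.0336 0.0679] p0.69
long [ 0.5373 -0.2012] axis 9.2 [0.0705 0.037 ] p0.52
```

View pics/d1.png

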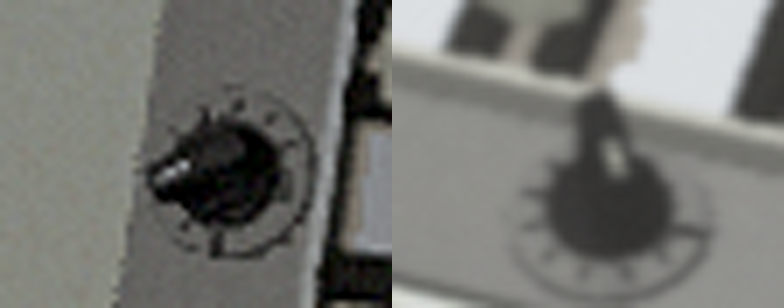

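The bar lies at 120° in the roller frame in both cameras and the white pointer is towards +y, so the dial stands at the 2nd click. It needs 90° clockwise later. Now I move finished1.

```bash
python3 - <<'E'
from h import *
xy=rp(-.0505,-.056)
pick(xy,RY,.096)
place(tp(-.042,0),TY,.031)
st("done")
E
```

```text
down t4.0 tcp [0.464  0.2351 0.0773] w0.0854 F [ 0.986  -0.13    0.8596]
shut t4.4 tcp [0.4601 0.2354 0.0773] w0.0387 F [-11.1532   0.4325   8.9131]
up t5.1 tcp [0.4634 0.2349 0.1806] w0.0394 F [-0.9505 -0.6989 -1.5115]
down t7.9 tcp [0.5013 0.0033 0.0126] w0.0386 F [-3.0536 -0.643   5.475 ]
open t8.4 tcp [0.5016 0.0037 0.0122] w0.0857 F [0.0494 0.3665 0.2657]
done t9.2 tcp [0.5009 0.0038 0.1803] w0.0854 F [-1.2101  0.4852 -0.3694]
```

```bash
python3 - <<'E'
from h import *
xy=rp(.047,-.003)
pick(xy,RY,.096)
place(tp(.042,0),TY,.031)
st("done")
im,d=vision.grab_frame("top")
cv2.imwrite("pics/t2.png",cv2.resize(im[210:360,110:460],None,fx=2.28,fy=2.28,interpolation=cv2.INTER_CUBIC))
longs()
E
```

```text
down t11.5 tcp [0.5667 0.2773 0.0774] w0.0852 F [0.5525 0.2705 0.7117]
shut t12.0 tcp [0.5651 0.2775 0.0778] w0.0389 F [-5.2684 -0.5366  6.5884]
up t12.7 tcp [0.5661 0.2769 0.1804] w0.0388 F [ 0.2201 -0.4722 -0.3072]
down t15.6 tcp [0.5853 0.0019 0.013 ] w0.0392 F [-2.7899 -0.8716  7.5274]
open t16.1 tcp [0.5856 0.0024 0.0122] w0.0855 F [-0.3073 -0.5295  1.0143]
done t16.9 tcp [0.5848 0.0024 0.1801] w0.0857 F [-0.4325 -0.5474  0.4309]
long [ 0.557  -0.3236] axis -28.0 [0.0359 0.072 ] p0.77
long [ 0.5378 -0.2039] axis 14.3 [0.0695 0.0325] p0.56
```

View pics/t2.png

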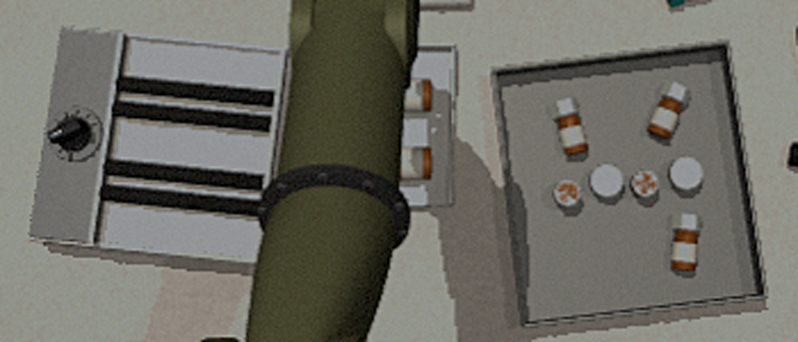

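Both finished bottles lie in the tray. The jaws centred about 4 mm towards -x at both tracks, so I will re-measure the tracks from the empty rollers while the arm is over the crate.

```bash
python3 - <<'E'
from h import *
b=min([o for o in longs()],key=lambda o:abs(o[0][1]+.2))
th=b[1]+np.pi/2
pick(b[0],th,.025)
for n in("top","side"):
    im,d=vision.grab_frame(n)
    P,uv=cloud(n,d,d>0); L=(P[:,:2]-RC)@rot(RY)
    k=(abs(L[:,1]+.035)<.08)&(P[:,2]>.067)&(P[:,2]<.085)&(abs(L[:,0])<.1)
    h=np.histogram(L[k,0],bins=np.arange(-.1,.1001,.005)); print(n,k.sum(),list(zip(np.round(h[1],3),h[0])))
    for s in(-1,1):
        kk=k&(L[:,0]*s>0); x=L[kk,0]; print(" centre",x.mean(),(np.percentile(x,2)+np.percentile(x,98))/2,"z",np.percentile(P[kk,2],95), "slope",np.polyfit(L[kk,1],x,1))
    # dark pixel centroid on deck plane z=.07 (roller)
    g=im.max(2); v,u=np.nonzero(g<60); W=plane(n,np.c_[u,v],.07); l=(W[:,:2]-RC)@rot(RY)
    for s in(-1,1):
        kk=(abs(l[:,1]+.035)<.08)&(abs(l[:,0]-s*.05)<.035); x=l[kk,0]; print(" dark",kk.sum(),np.percentile(x,[2,50,98]))
im,d=vision.grab_frame("side");cv2.imwrite("pics/s3.png",im)
E
```

```text
long [ 0.5585 -0.3222] axis -24.0 [0.0347 0.0707] p0.84
long [ 0.5375 -0.2028] axis 15.6 [0.0722 0.0359] p0.78
long [ 0.3978 -0.3391] axis -7.8 [0.0338 0.0719] p0.68
down t19.5 tcp [ 0.5376 -0.203   0.0063] w0.0854 F [ 0.7193 -0.74   -1.0153]
shut t20.1 tcp [ 0.5376 -0.2029  0.0066] w0.0289 F [-0.9245 -0.2292  4.677 ]
up t21.1 tcp [ 0.5369 -0.2024  0.1802] w0.0289 F [-0.1623 -0.1664 -0.1799]
top 1591 [(np.float64(-0.1), np.int64(0)), (np.float64(-0.095), np.int64(0)), (np.float64(-0.09), np.int64(0)), (np.float64(-0.085), np.int64(0)), (np.float64(-0.08), np.int64(7)), (np.float64(-0.075), np.int64(99)), (np.float64(-0.07), np.int64(108)), (np.float64(-0.065), np.int64(112)), (np.float64(-0.06), np.int64(79)), (np.float64(-0.055), np.int64(0)), (np.float64(-0.05), np.int64(5)), (np.float64(-0.045), np.int64(106)), (np.float64(-0.04), np.int64(110)), (np.float64(-0.035), np.int64(110)), (np.float64(-0.03), np.int64(73)), (np.float64(-0.025), np.int64(0)), (np.float64(-0.02), np.int64(0)), (np.float64(-0.015), np.int64(0)), (np.float64(-0.01), np.int64(0)), (np.float64(-0.005), np.int6
[... 1903 characters left out ...]
float64(0.035), np.int64(83)), (np.float64(0.04), np.int64(22)), (np.float64(0.045), np.int64(0)), (np.float64(0.05), np.int64(63)), (np.float64(0.055), np.int64(112)), (np.float64(0.06), np.int64(102)), (np.float64(0.065), np.int64(75)), (np.float64(0.07), np.int64(21)), (np.float64(0.075), np.int64(0)), (np.float64(0.08), np.int64(0)), (np.float64(0.085), np.int64(0)), (np.float64(0.09), np.int64(0)), (np.float64(0.095), np.int64(0))]
 centre -0.05340730914301023 -0.052840174572505234 z 0.07793964191451697 slope [-0.0004 -0.0534]
 centre 0.04604744774124653 0.04699172049046858 z 0.07794558184443423 slope [-0.0019  0.046 ]
 dark 390 [-0.0757 -0.0641 -0.0355]
 dark 221 [0.0241 0.0303 0.0596]
```

View pics/s3.png

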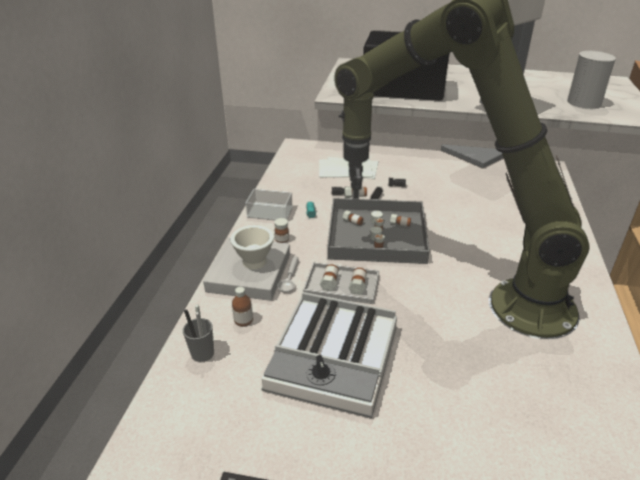

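The side view shows the bottle held over the crate and both finished bottles in the tray at (330,278) and (358,280). Averaging both views and the jaw contact, the tracks lie at x -0.053 and +0.0465 in my roller frame, so I shift it by -3 mm.

```bash
sed -i 's/^TC=/RC=RC+np.array([np.cos(RY),np.sin(RY)])*-.003\nTC=/' h.py; python3 - <<'E'
from h import *
place(rp(-.05,-.077),RY,.0905)
b=min([o for o in longs()],key=lambda o:np.hypot(*(o[0]-[.5577,-.323])))
pick(b[0],b[1]+np.pi/2,.025)
im,d=vision.grab_frame("top")
cv2.imwrite("pics/t4.png",cv2.resize(im[210:360,110:460],None,fx=2.28,fy=2.28,interpolation=cv2.INTER_CUBIC))
longs()
E
```

```text
down t24.4 tcp [0.4589 0.2144 0.0745] w0.0287 F [-10.4733  -4.3814  37.0425]
open t25.0 tcp [0.459  0.2145 0.0715] w0.0857 F [-0.716   0.0072 -0.2783]
long [ 0.5383 -0.3755] axis -18.6 [0.0324 0.0694] p0.75
long [ 0.3981 -0.3389] axis -5.7 [0.031  0.0669] p0.71
down t29.3 tcp [ 0.5383 -0.3757  0.0064] w0.0853 F [-0.2116  0.4433  0.8053]
shut t29.7 tcp [ 0.5362 -0.3882  0.0112] w0.0504 F [ -5.8155 -21.737   11.475 ]
up t30.8 tcp [ 0.5379 -0.3748  0.1799] w0.0001 F [-0.2053 -0.3516 -1.4872]
long [ 0.3989 -0.3394] axis -10.2 [0.0263 0.0631] p0.63
```

View pics/t4.png

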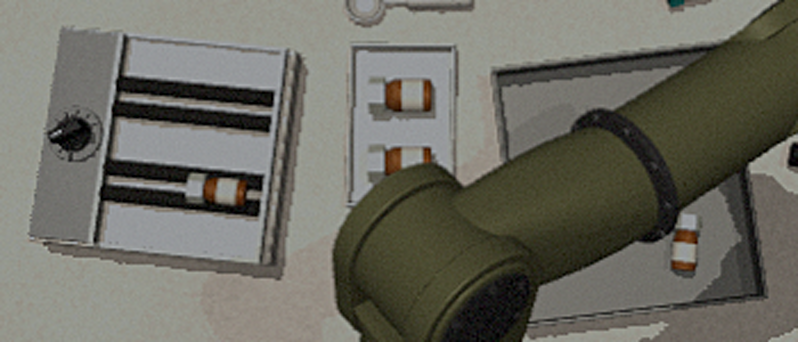

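The first bottle lies in the front track. The second was knocked aside and the grasp missed, possibly because it was measured mid-motion. I clear the arm and look again.

```bash
python3 - <<'E'
from h import *
ctrl.ungrasp()
over(tp(0,.0),0.0); ctrl.pause(.3)
im,d=vision.grab_frame("top")
cv2.imwrite("pics/t5.png",cv2.resize(im[215:365,315:525],None,fx=3.5,fy=3.5,interpolation=cv2.INTER_CUBIC))
longs(); st("")
E
```

```text
long [ 0.398  -0.3389] axis -5.7 [0.031  0.0671] p0.58
long [ 0.527  -0.3853] axis 9.4 [0.0667 0.0322] p0.51
 t33.6 tcp [0.5436 0.0027 0.1813] w0.0856 F [ 0.7818  0.216  -0.0553]
```

View pics/t5.png

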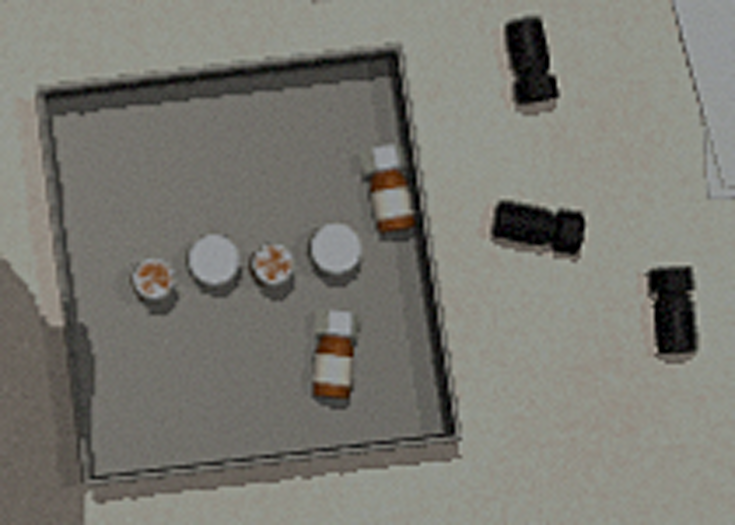

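The displaced bottle now lies against the crate's right wall, at about (391,190) in the crop and parallel to it, with about 4 mm of gap. A finger doesn't fit there, so I grip it end to end (66 mm < 85 mm) and place it that way in the middle of the empty back track.

```bash
python3 - <<'E'
from h import *
b=min([o for o in longs()],key=lambda o:np.hypot(*(o[0]-[.527,-.385])))
assert np.hypot(*(b[0]-[.527,-.385]))<.006
xy=np.array([.527,-.3848]); th=np.radians(8)
pick(xy,th,.019,force=30)
ctrl.pause(.1); print(get_state()["width"])
im,d=vision.grab_frame("side"); cv2.imwrite("pics/s6.png",cv2.resize(im[100:270,300:480],None,fx=3,fy=3))
E
```

```text
long [ 0.3977 -0.3386] axis -6.6 [0.0332 0.0669] p0.86
long [ 0.5274 -0.3874] axis 9.3 [0.066  0.0332] p0.57
down t36.6 tcp [ 0.5271 -0.385   0.0004] w0.0853 F [ 0.5374 -0.0227 -0.382 ]
shut t37.0 tcp [ 0.5272 -0.3851  0.0009] w0.0653 F [-0.3194  0.2288  3.8945]
up t38.0 tcp [ 0.5265 -0.3842  0.18  ] w0.0659 F [-0.4611  0.7567 -0.4813]
0.06533584011462581
```

View pics/s6.png

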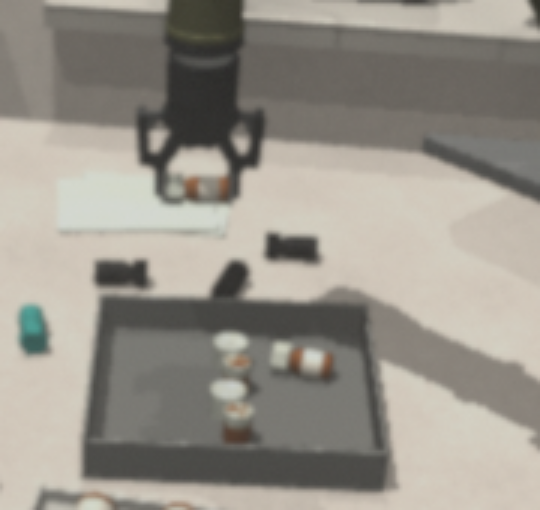

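Held level by its ends, width 65 mm. I place it, then fetch the third.

```bash
python3 - <<'E'
from h import *
place(rp(.05,-.035),RY+np.pi/2,.087)
ctrl.pause(.3); im,d=vision.grab_frame("top")
bs=longs(); assert len(bs)==1
b=bs[0]
pick(b[0],b[1]+np.pi/2,.025)
w=get_state()["width"]; assert .025<w<.034,w
place(rp(-.05,.009),RY,.092)
over(tp(0,0),0.0)
im,d=vision.grab_frame("top")
cv2.imwrite("pics/t7.png",cv2.resize(im[210:360,110:460],None,fx=2.28,fy=2.28,interpolation=cv2.INTER_CUBIC))
for m in models.masks_of("top","bottle1"):
    v,u=np.nonzero(m["mask"]); c,s,a=rect(plane("top",np.c_[u,v],.085)); l=rot(-RY)@(c-RC)
    if abs(l[0])<.12 and abs(l[1])<.14: print("track",l,s,a,np.percentile(cloud("top",d,m["mask"])[0][:,2],95))
longs(); st("end")
E
```

```text
down t42.0 tcp [0.563  0.2453 0.0694] w0.0659 F [-3.8738 -2.4898 10.734 ]
open t42.3 tcp [0.5631 0.2454 0.0681] w0.0857 F [ 0.4766  0.3124 -0.5701]
long [ 0.3964 -0.3376] axis -11.3 [0.0344 0.0699] p0.52
down t47.1 tcp [ 0.3965 -0.3376  0.0063] w0.0852 F [ 0.3705 -0.7987  0.4001]
shut t47.6 tcp [ 0.3966 -0.3376  0.0067] w0.0290 F [-1.9123  0.384   6.3236]
up t48.7 tcp [ 0.3959 -0.3371  0.1803] w0.0290 F [ 0.0337  0.217  -1.0099]
down t52.5 tcp [0.4682 0.2998 0.0746] w0.0289 F [-4.3136 -4.5233 16.2229]
open t53.1 tcp [0.4684 0.3    0.0732] w0.0857 F [ 0.3744 -0.2706 -0.3331]
track [ 0.052 -0.036] [0.0698 0.033 ] 82.32329559326172 0.10437243275356183
track [-0.0474  0.0072] [0.0749 0.0344] 89.48503112792969 0.10378079158510926
track [-0.0467 -0.0798] [0.0718 0.0343] 89.49407196044922 0.10543131009834489
end t55.1 tcp [0.5436 0.0046 0.1814] w0.0854 F [-0.5042 -0.3648  0.3145]
```

View pics/t7.png

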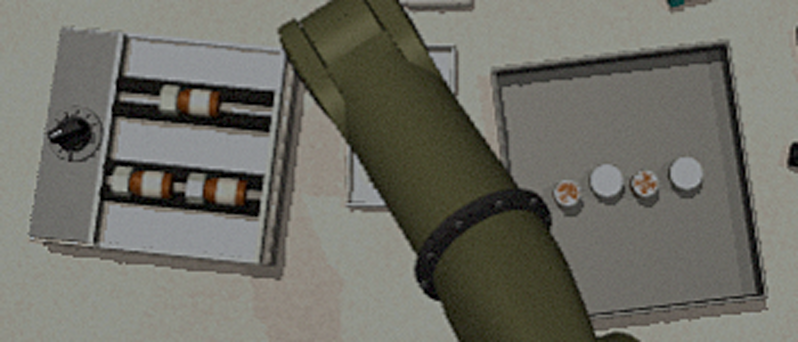

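All three bottles lie along the tracks (two front, one back) and only the vials and pots remain in the crate. Now the dial: 90° clockwise.

```bash
python3 - <<'E'
from h import *
xy=np.array([.529,.388]); t0=RY+np.radians(30); z=.099
def ok(t):
    return [ctrl.ik(tcp(xy,z),quat(t-np.radians(a))) for a in(0,45,92)]
for t in(t0,t0+np.pi,t0-np.pi):
    q=ok(t); print(np.degrees(t),[None if x is None else round(float(x[6]),2) for x in q])
    if all(x is not None for x in q) and max(abs(q[i+1][j]-q[i][j]) for i in(0,1) for j in range(7))<1.3: break
else: raise SystemExit("no branch")
ctrl.movep(tcp(xy,HI),quat(t)); ctrl.movel(tcp(xy,z),max_speed=.1); st("down")
ctrl.close_gripper(force=60); st("shut")
for a in list(range(10,91,10))+[92]:
    ctrl.movep(tcp(xy,z),quat(t-np.radians(a)))
    s=get_state(); print(a,"F",s["contact_force"],"M",s["wrist_torque"])
ctrl.movep(tcp(xy,z),quat(t-np.radians(90)))
ctrl.ungrasp(); st("open"); ctrl.movel(tcp(xy,HI),max_speed=.15)
ctrl.set_joints([-1.042,.507,-.238,1.5,.126,1.149,-.155]); ctrl.pause(.3)
for n in("top","side"):
    im,d=vision.grab_frame(n); P,uv=cloud(n,d,d>0)
    k=(np.hypot(*(P[:,:2]-rp(0,.1025)).T)<.035)&(P[:,2]>.09)
    Q=P[k]; e=np.linalg.eigh(np.cov(Q[:,:2].T)); l=rot(-RY)@e[1][:,1]
    print(n,"bar",Q.mean(0),"roller angle %.1f"%np.degrees(np.arctan2(l[1],l[0])))
    globals()[n]=im
c=lambda im,u,v,w,h,f:cv2.resize(im[v:v+h,u:u+w],None,fx=f,fy=f,interpolation=cv2.INTER_CUBIC)
a=c(top,118,210,350,150,2.25); b=c(side,180,180,260,230,1.5); o=np.zeros((600,800,3),np.uint8)
o[:a.shape[0],:a.shape[1]]=a[:,:800]; h=min(b.shape[0],600-a.shape[0]); o[a.shape[0]:a.shape[0]+h,:b.shape[1]]=b[-h:]
cc=proj("top",[*rp(0,.1025),.09])[0].astype(int); g=c(top,cc[0]-25,cc[1]-20,50,40,6.5); o[a.shape[0]:a.shape[0]+g.shape[0],430:430+g.shape[1]]=g
cv2.imwrite("pics/f8.png",o); st("end")
E
```

```text
23.759999999999998 [-0.32, -0.23, -1.05]
down t58.7 tcp [0.5294 0.3883 0.081 ] w0.0855 F [0.0896 0.0867 0.6025]
shut t59.4 tcp [0.5274 0.3873 0.0806] w0.0130 F [-4.7874 -3.4644  7.552 ]
10 F [-6.2907 -3.176   7.0634] M [-0.7664  1.2102  0.098 ]
20 F [-6.8578 -3.0591  7.7481] M [-0.8039  1.3074 -0.0986]
30 F [-6.4185 -3.455   7.9815] M [-0.852   1.4081 -0.0921]
40 F [-6.9718 -3.2446  8.246 ] M [-0.7844  1.4781  0.1139]
50 F [-6.4338 -3.8581  7.9864] M [-0.8581  1.5367 -0.0876]
60 F [-8.7813 -3.6633  9.2382] M [-0.9082  1.6541 -0.0137]
70 F [-7.6714 -3.4902  8.9908] M [-0.8169  1.6832  0.1327]
80 F [-7.8179 -2.9346  9.3026] M [-0.7866  1.7779 -0.0293]
90 F [-8.4431 -3.1316  9.9674] M [-0.7796  1.8265 -0.041 ]
92 F [-7.9856 -3.5198  9.0532] M [-0.7369  1.9036  0.1556]
open t62.9 tcp [0.529  0.388  0.0803] w0.0854 F [0.6107 0.0196 0.0675]
top bar [0.53   0.3844 0.1016] roller angle -150.3
side bar [0.5286 0.3913 0.1006] roller angle -150.3
end t65.4 tcp [0.257  0.5698 0.2316] w0.0852 F [-0.2072  1.0912 -0.5538]
```

View pics/f8.png

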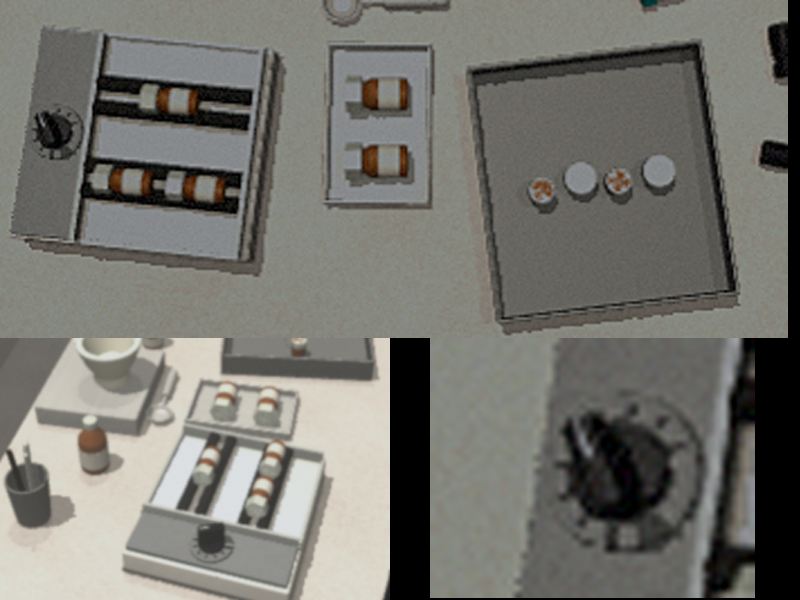

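The bar is at 30° in the roller frame in both views and the pointer is towards +x (upper left in the crop), so the dial is at the 5th click. Bottles, tray and crate are all as wanted.

```bash
python3 -c "
from station import ticket
print(ticket.close_job())"
```

```text
the job is handed in; nothing more can be done
None
```

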